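# Screw the lid on the stoneware jar until snug

## Robot

A 6-joint arm with a two-finger parallel gripper is mounted at the origin on a cart in front of the work surface, level with it; the furniture and walls round the work are solid. World frame = base frame: x ahead of the robot, y to its left, z up, the work surface at z = 0. Lengths are in mm, angles in rad, forces in N, time in s.
With the tool pointing down it reaches from about 350 to 875 mm from the base axis. Payload 4.2 kg.
Tool frame: the origin (TCP) lies on the centre line of the jaws, within the pads' length; the fingertips stand 22 mm ahead of it and the grasp point (between the pads) lies 3 mm ahead of it (arm.nose_length is the distance from the TCP to the fingertips, in mm); z points along the fingers, x is the direction in which the jaws open and shut, and the axes are right-handed (so a half turn about z gives the same grasp; the last joint's range is limited). The gripper opens to 85 mm and grips with 20 to 120 N. Pads are 22 mm wide; open, the fingers measure 114 mm over their backs; the gripper's body (76 mm by 85 mm) begins 54 mm behind the grasp point. The pads swing forward as they close: fully open they stand 13 mm farther back than shut.
Start: joints at [-1.006, 0.385, 0.008, 0, -1.194, -0.259], TCP at [188.176, -595.978, 253.312] pointing down, gripper open.
Joint ranges: [-3.14, 3.14], [-1.21, 2.06], [-1.07, 1.41], [-3.16, 2.05], [-2.99, -0.16], [-3.1, 3.1]. Speed limits (rad/s): [2.79, 2.79, 3.14, 3.14, 3.14, 3.14].

## Interface

Orientations are given as a unit quaternion [x, y, z, w].
In Python, from bench import telemetry, get_image, workorder, nets, arm gives the robot as it stands.
- The arm moves only by the tool apply_moves, never from a script. Its argument "steps" is a list of rows, each an object with "hand": the opening, from 0 (shut) to 1 (fully open); "xyz": the shift along the tool's x, y, z in cm, a list of three; "delta_rot": the turn, a rotation vector about the tool's x, y, z in rad, a list of three. In form: [{"hand": hand, "xyz": [x, y, z], "delta_rot": [wx, wy, wz]}, ...]. A call has 1 to 12 rows; each row is the pose to reach, as a shift and turn from the pose commanded when the call began, along the tool's axes at that moment; what a row does not reach only later rows make up. A row lasts 1/12 s, in which the tool goes at most 41.7 mm and 7.16 degrees, less where a joint would pass 70% of its speed; a pose out of reach is approached as far as the arm can. A call with a gripper value outside its range is refused whole. The fingers move at their own pace and stop on an object; the grip force is fixed at half the most. Time passes only in rows, so rows that repeat a pose let the fingers close. It gives the time, the measured TCP pose, the force and the opening at its end, in the units of the state.
- telemetry.read_state(): the state, without advancing time (a new reading comes with each control period).
- get_image(name): name is "side" or "top" or "wrist"; returns a dict with "frame" (384x512x3 uint8, blue, green, red), "fx", "fy", "cx", "cy" (pixels), "distortion" ([k1, k2, p1, p2, k3] as OpenCV has them; the pictures are not rectified), "origin" and "orientation" of the camera in the world. Camera axes: x right, y down, z forward; pixel columns grow to the right and rows downward; lengths in mm; the calibration is good to about 2 mm. A picture is of the moment at which its call begins. There is no depth.
- workorder.job_done(): hands the job in, once; it reports no verdict.
Trained networks look in a picture, given as the dict that the camera call returned (one of the last four; its "shot" number tells which), for a name from the list of things; names that differ only in an ending like _2 or _b are one class to them, and where a whole thing is asked for, a point or a joint stands for the part that bears it (a point fixed in the world has none). Each returns a list of dicts, best first, with "confidence" (0 to 1); they miss things now and then, are a little off and sometimes report something else, mostly with a low value. They report only what shows in the picture. A call takes as long as a camera call.
- nets.recognise(picture, label): "xyz" ([x, y, z] in mm, in world coordinates, good to about 4 mm: the middle of the surface that is visible of it).
- nets.outline_of(picture, label): "pixels" (384x512 bool, what is visible of it).
- nets.pinpoint(picture, label): "xyz" ([x, y, z] in mm, in world coordinates, good to about 4 mm: a listed point, or the origin of a listed thing).
The state is a dict: "clock": time; "joints": joint angles; "joint_vel": joint speeds; "joint_efforts": joint torques, N m; "position": TCP position; "ee_rot": TCP orientation; "contact_force": force on the tool from outside, world axes, zero at the start; "wrist_torque": the same for the moment, N m; "gripper_width": finger opening in mm.
Only numpy, scipy, OpenCV 4.12 (cv2) and the standard library are available. Lean on these libraries where they do the work, as an engineer would, in place of code of your own. Each camera call takes 0.05 s, during which the arm holds its last target.

## Task

Close the open white stoneware jar with its round steel screw lid: set the lid on the jar with its grip bar along the jar's long sides, then turn it clockwise, down on to the rubber seal, until it is snug, but do not overtighten it: stop before the bar goes past straight across the jar. Leave the jar standing where it is on its mat and do not disturb the other things on the board.

Things in the scene. Friction and masses are not known exactly. Their poses are not given: they have to be found in the camera images.
- lid: The screw lid: round steel cap 100 mm across, lying right way up (open side down) on the wooden board, with a straight wooden grip bar on top. Origin: centre of its skirt's lower edge; z up, x along the bar. Steel top at z = 23 mm, skirt 92 mm wide and 18 mm deep inside. About 0.2 kg. Turned half round it is the same lid.
- lid_grip (a point): Middle of the lid's dark wooden grip bar, 41 mm above the lid's origin. The bar is 70 mm long (lid's x), 22 mm thick (y), flat-sided, and rises from the steel top (23 mm above the origin) to 59 mm.
- lid_lug (a point): Tip end of one of the two lugs inside the lid's skirt: 6 mm thick pins that point inward under the two ends of the bar (lid's +x and -x), 41 mm from the axis and 4 mm above the skirt's lower edge. The point lies in the +x one.
- jar: The open jar: heavy white stoneware, about 2 kg, standing free on a round black non-slip mat, which keeps it from turning. Origin: centre of its underside; z up, x along its long sides. Rounded oblong body 120 mm (x) by 96 mm (y), 74 mm high; round neck 72 mm across, up to 99 mm. Lid and neck have 2 mm of play all round.
- jar_mouth (a point): Centre of the jar's mouth, level with the top of the free seal, 104 mm above the jar's underside. The lid first rests with its origin 18 mm below this point (86 mm above the jar's origin) if its lugs have passed the gaps; set on wrongly it stays about 12 mm higher. When snug it has sunk 1 to 2 mm more.
- jar_gap (a point): One of the two gaps between the threads outside on the neck (87 mm across), over the middle of the jar's short sides (jar's +x, where this point lies, and -x). The lid's lugs pass only here: bar along the jar's long sides, within about 8 degrees. From each gap a thread slopes down clockwise (seen from above) by 3.8 mm per radian.
- seal (a joint): How far the dark rubber seal ring on the jar's rim is pressed down, m: 0 free, 0.0003 under the resting lid, 0.0009 to 0.0024 snug, above 0.0027 overtight; 10 N per mm. Clockwise, the lid runs easily for some 50 degrees, then resists: about 0.1 N m at 60, 0.2 at 70, 0.3 at 80, 0.45 at 90 (a third more or less). Snug from 65 to 90 degrees, best 75 to 85. It stays there when let go.
- mat: The round black non-slip mat under the jar, 134 mm across and 3 mm thick, lying on the wooden board (top of the board 60 mm above the hob). Origin: centre of its underside. Above the back of the hob hangs a microwave oven: from x = 0.60 m on there is room only up to z = 0.56 m, so keep the wrist clear of it and carry the lid low.
- phone: Black folded phone, 46 x 95 x 19 mm, lying at the back of the board; to be left alone. Origin: centre of its underside.
- spoon: Wooden spoon lying along the back of the board; to be left alone. Origin near its middle, at the underside.

How it is judged:
By the outcome, as a careful person would: the job done as asked, in the order asked, and still so for the second after the job is handed in, with the robot touching nothing.
It also fails if it takes over 56 s, if anything falls off the work surface, if the arm or the gripper's body presses on something with over 40 N, if the wrist force passes 120 N, or if a joint passes its speed limit or range.

## Working session

There is one attempt and no reset: what is moved stays moved. The work goes in short steps, Python scripts to look and compute and a tool call to move; the robot and the scene stay as the last step left them, time stands still between calls to the robot, and variables do not carry over. Pictures are saved under pics/ and viewed, and the job is handed in when it is done.

Besides the shell and the picture viewer there is one more tool, called after "Emit:" by a JSON object that holds its "api" and its "payload". apply_moves: Moves the arm, as the interface text tells. Its arguments: {"type":"object","properties":{"steps":{"type":"array"}},"required":["steps"]}

```bash
ls; mkdir -p pics; cat > h.py <<'E'
import numpy as np, cv2
from scipy.spatial.transform import Rotation as R
from bench import telemetry, get_image, workorder, nets, arm
def st():
    s=telemetry.read_state()
    print({k:np.round(s[k],3).tolist() for k in s})
    return s
E
python3 - <<'E'
from h import *
st(); print(arm.nose_length)
for n in ['top','side','wrist']:
    p=get_image(n); cv2.imwrite(f'pics/{n}0.png',p['frame'])
    print(n,p['origin'],p['orientation'],p['fx'],p['cx'],p['cy'],p['distortion'])
    for l in ['lid','lid_grip','jar','jar_mouth','jar_gap','mat','phone']:
        for r in nets.pinpoint(p,l)[:3]: print(l,np.round(r['xyz'],1),round(r['confidence'],2))
E
```

```text
pics
{'clock': 0.0, 'joints': [-1.006, 0.386, 0.007, -0.001, -1.194, -0.259], 'joint_vel': [0.002, -0.001, 0.001, 0.001, 0.001, -0.002], 'joint_efforts': [-0.0, -39.229, 18.841, 4.186, -0.005, -0.0], 'position': [188.033, -595.481, 252.22], 'ee_rot': [0.591, 0.806, 0.001, -0.001], 'contact_force': [-0.015, 0.401, -1.012], 'wrist_torque': [-0.034, 0.04, 0.038], 'gripper_width': 85.531}
22.0
top [ 501.12246088  160.58624736 1000.91557409] [-0.69805848  0.71446064 -0.0363814   0.03060643] 371.34172263735263 260.6096730776462 189.15338910974583 [-0.07734726  0.          0.          0.          0.        ]
lid [524.3 379.2  61.6] 0.84
lid [519.5 381.5 102.8] 0.57
lid_grip [520.  383.1 102.1] 0.74
jar [521.  -64.6  62. ] 0.6
jar_mouth [520.5 -64.7 165.3] 0.94
jar_gap [559.1 -59.4 158.3] 0.76
phone [646.9 -70.3  62.7] 0.86
phone [649.5 134.7  64.7] 0.21
side [ 124.90502698  395.00985053 1141.04256055] [-0.52454711  0.81795748 -0.20247165  0.12165986] 451.2207418447721 260.2409573697312 194.1104303216835 [-0.0729058  0.         0.         0.         0.       ]
lid [521.9 379.7  61.6] 0.69
lid_grip [518.8 383.9 103.1] 0.64
jar [517.6 -65.4  63.3] 0.55
jar_mouth [523.2 -64.4 163.3] 0.83
jar_gap [562.9 -61.2 155.2] 0.78
mat [514.6 -58.9  61.7] 0.61
phone [646.6 -73.   63.4] 0.62
wrist [ 116.755003   -617.35466655  374.70878041] [0.5843724  0.79764283 0.12053293 0.08801494] 333.08192438536213 258.78452940403497 195.77810126986262 [-0.0596218  0.         0.         0.         0.       ]
```

View pics/top0.png

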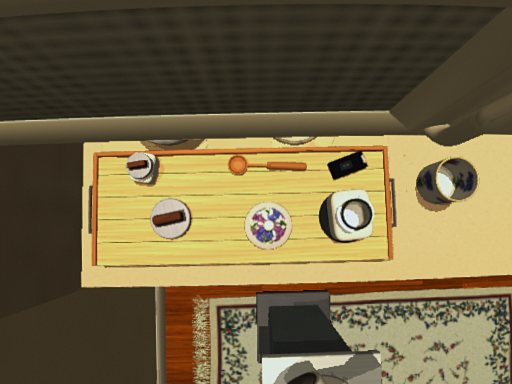

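View pics/side0.png

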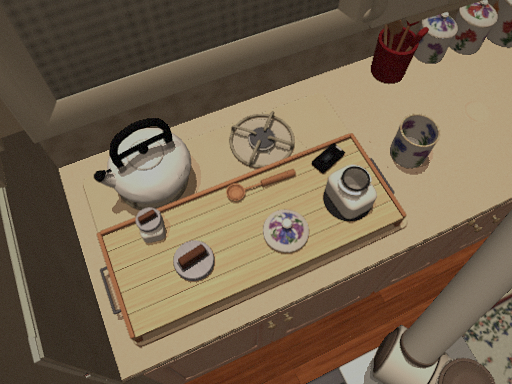

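```bash
cat >> h.py <<'E'
def project(p,X):
    Rw=R.from_quat(p['orientation']).as_matrix(); t=-Rw.T@np.array(p['origin'])
    K=np.array([[p['fx'],0,p['cx']],[0,p['fy'],p['cy']],[0,0,1.]])
    return cv2.projectPoints(np.asarray(X,float).reshape(-1,1,3),cv2.Rodrigues(Rw.T)[0],t,K,np.array(p['distortion'],float))[0].reshape(-1,2)
def ortho(p,cx,cy,z,half=100,s=2.5):
    # image: up = +x world, left = +y world
    n=int(2*half*s)
    v,u=np.mgrid[0:n,0:n]
    X=np.stack([cx+half-v/s,cy+half-u/s,np.full(v.shape,z,float)],-1).reshape(-1,3)
    m=project(p,X).astype(np.float32).reshape(n,n,2)
    return cv2.remap(p['frame'],m[...,0],m[...,1],cv2.INTER_CUBIC)
def look(name,n):
    p=get_image(n); cv2.imwrite(f'pics/{name}.png',p['frame']); return p
E
python3 - <<'E'
from h import *
for n in ['top','side']:
    p=get_image(n)
    a=ortho(p,521,382,119,80,3); b=ortho(p,521,-64,134,80,3)
    cv2.imwrite(f'pics/o_{n}.png',np.hstack([a[:, :400],b[:, :400]]) if 0 else cv2.resize(np.hstack([a,b]),(800,400)))
    # bar: dark pixels
    g=a.astype(int).sum(2)
    m=((g<250)).astype(np.uint8)
    m[:,:60]=0
    k,l,s_,c=cv2.connectedComponentsWithStats(m)
    for i in range(1,k):
        if s_[i,4]>1500:
            pts=np.argwhere(l==i)[:,::-1].astype(np.float32)
            (c0,wh,an)=cv2.minAreaRect(pts)
            d=pts-pts.mean(0); w,V=np.linalg.eigh(d.T@d); v=V[:,1]
            print(n,'centre',521+80-c0[1]/3,382+80-c0[0]/3,'size',np.array(wh)/3,'dir world',np.degrees(np.arctan2(-v[0],-v[1]))%180, an)
E
```

```text
top centre 505.7067057291667 332.5927429199219 size [22.20696004 77.74601237] dir world 159.13731 22.123809814453125
top centre 520.1161295572916 372.5984802246094 size [28.1787618  78.58222961] dir world 100.28923 79.63368225097656
side centre 591.1666666666666 427.6666666666667 size [19.66666667 28.66666667] dir world 104.51704 90.0
side centre 511.50803629557294 378.99098205566406 size [36.66973623 74.13537598] dir world 102.51097 79.24903106689453
side centre 471.2882385253906 377.4148915608724 size [39.78476206 92.75882975] dir world 90.70297 88.12553405761719
```

View pics/o_top.png

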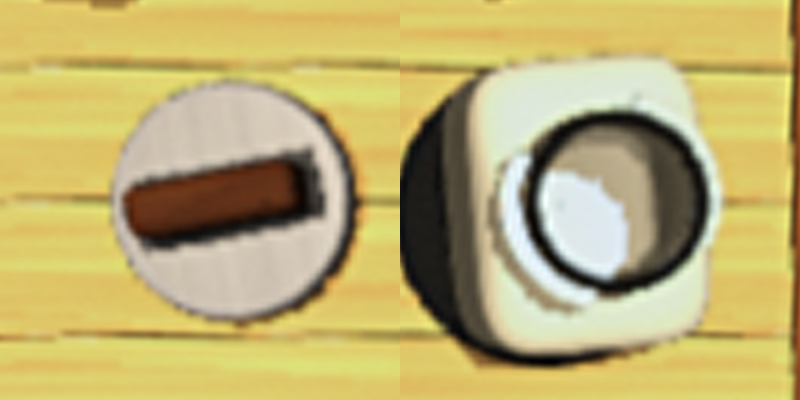

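View pics/o_side.png

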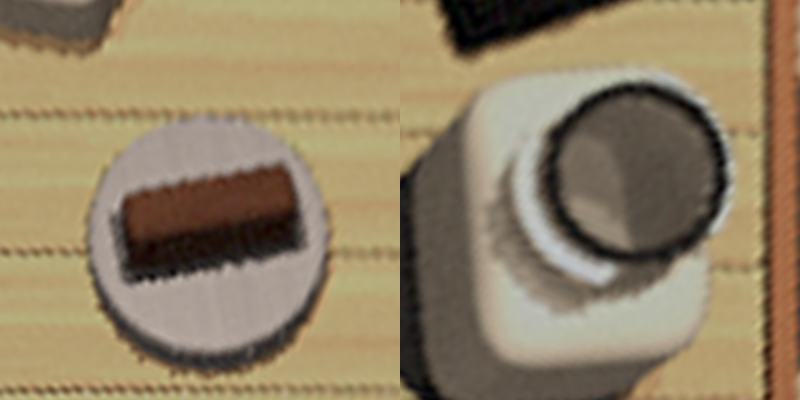

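```bash
cat >> h.py <<'E'
def plan(x,y,z,phi):
    """print tool-frame shift (cm) and rotvec to reach TCP xyz with tool x at phi deg, pointing down"""
    s=telemetry.read_state(); Rm=R.from_quat(s['ee_rot'])
    X=Rm.apply([1,0,0]); print('now',np.round(s['position'],1),'phi',round(np.degrees(np.arctan2(X[1],X[0]))%360,2),'F',np.round(s['contact_force'],1),'T',np.round(s['wrist_torque'],2),'w',round(s['gripper_width'],1),'t',round(s['clock'],2),'tilt',np.round(Rm.apply([0,0,1]),4))
    f=np.radians(phi); Rt=np.array([[np.cos(f),np.sin(f),0],[np.sin(f),-np.cos(f),0],[0,0,-1]]).astype(float)
    d=Rm.inv().apply(np.array([x,y,z])-s['position'])/10
    print('shift cm',np.round(d,2),'rot',np.round((Rm.inv()*R.from_matrix(Rt)).as_rotvec(),4))
E
python3 - <<'E'
from h import *
plan(480,-64,300,150)
p=get_image('wrist')
print(R.from_quat(p['orientation']).apply([0,0,1]))
E
```

```text
now [ 188.2 -596.   253.3] phi 107.52 F [-0.4  0.4  0.1] T [ 0.02 -0.01  0.02] w 85.3 t 1.3 tilt [-0.e+00  1.e-04 -1.e+00]
shift cm [41.95 43.84 -4.67] rot [ 0.     -0.     -0.7414]
[ 0.28124955  0.0894509  -0.95545656]
```

```bash
python3 - <<'E'
from h import *
plan(545,-20,300,150)
E
```

```text
now [ 188.2 -596.   253.3] phi 107.52 F [ 0.3  1.  -0.4] T [-0.02 -0.1  -0.03] w 85.4 t 1.35 tilt [-0.  0. -1.]
shift cm [44.19 51.37 -4.67] rot [ 0.     -0.     -0.7414]
```

Emit:
{"api": "apply_moves", "payload": {"steps": [{"hand": 1, "xyz": [22, 25.5, -4.7], "delta_rot": [0, 0, -0.37]}, {"hand": 1, "xyz": [22, 25.5, -4.7], "delta_rot": [0, 0, -0.37]}, {"hand": 1, "xyz": [22, 25.5, -4.7], "delta_rot": [0, 0, -0.37]}, {"hand": 1, "xyz": [22, 25.5, -4.7], "delta_rot": [0, 0, -0.37]}, {"hand": 1, "xyz": [22, 25.5, -4.7], "delta_rot": [0, 0, -0.37]}, {"hand": 1, "xyz": [22, 25.5, -4.7], "delta_rot": [0, 0, -0.37]}, {"hand": 1, "xyz": [22, 25.5, -4.7], "delta_rot": [0, 0, -0.37]}, {"hand": 1, "xyz": [44.2, 51.4, -4.7], "delta_rot": [0, 0, -0.74]}, {"hand": 1, "xyz": [44.2, 51.4, -4.7], "delta_rot": [0, 0, -0.74]}, {"hand": 1, "xyz": [44.2, 51.4, -4.7], "delta_rot": [0, 0, -0.74]}, {"hand": 1, "xyz": [44.2, 51.4, -4.7], "delta_rot": [0, 0, -0.74]}, {"hand": 1, "xyz": [44.2, 51.4, -4.7], "delta_rot": [0, 0, -0.74]}]}}

```text
clock: 2.35
position: [450.5, -171.3, 297.8]
ee_rot: [0.259, 0.966, 0.0, 0.001]
contact_force: [1.1, -0.9, -0.4]
gripper_width: 85.6
```

```bash
python3 - <<'E'
from h import *
plan(545,-20,300,150)
E
```

```text
now [ 450.5 -171.3  297.8] phi 149.95 F [ 1.1 -0.9 -0.4] T [-0.09 -0.05 -0.04] w 85.6 t 2.35 tilt [ 1.2e-03 -1.0e-04 -1.0e+00]
shift cm [-0.61 17.83 -0.21] rot [ 0.0005  0.0011 -0.0008]
```

Emit:
{"api": "apply_moves", "payload": {"steps": [{"hand": 1, "xyz": [-0.6, 17.8, -0.2], "delta_rot": [0, 0, 0]}, {"hand": 1, "xyz": [-0.6, 17.8, -0.2], "delta_rot": [0, 0, 0]}, {"hand": 1, "xyz": [-0.6, 17.8, -0.2], "delta_rot": [0, 0, 0]}, {"hand": 1, "xyz": [-0.6, 17.8, -0.2], "delta_rot": [0, 0, 0]}, {"hand": 1, "xyz": [-0.6, 17.8, -0.2], "delta_rot": [0, 0, 0]}, {"hand": 1, "xyz": [-0.6, 17.8, -0.2], "delta_rot": [0, 0, 0]}, {"hand": 1, "xyz": [-0.6, 17.8, -0.2], "delta_rot": [0, 0, 0]}, {"hand": 1, "xyz": [-0.6, 17.8, -0.2], "delta_rot": [0, 0, 0]}]}}

```text
clock: 3.02
position: [543.7, -23.0, 299.2]
ee_rot: [0.26, 0.966, -0.0, -0.0]
contact_force: [0.0, 0.7, 0.3]
gripper_width: 85.4
```

```bash
python3 - <<'E'
from h import *
plan(545,-20,300,150)
p=look('w1','wrist')
for l in ['jar','jar_mouth','jar_gap','mat']:
    for r in nets.pinpoint(p,l)[:3]: print(l,np.round(r['xyz'],1),round(r['confidence'],2))
a=ortho(p,521,-64,134,80,3.5); b=ortho(p,521,-64,164,50,5)
b=cv2.resize(b,(560,560)); 
cv2.imwrite('pics/o_w1.png',cv2.resize(np.hstack([a,b]),(800,400)))
plan(521,382,150,190)
E
```

```text
now [543.7 -23.  299.2] phi 149.88 F [0.  0.7 0.3] T [-0.05 -0.03 -0.  ] w 85.4 t 3.02 tilt [-5.e-04 -2.e-04 -1.e+00]
shift cm [ 0.04  0.32 -0.08] rot [-0.0004 -0.0004 -0.002 ]
jar [519.6 -64.9  60.3] 0.78
jar_mouth [523.6 -65.8 161.6] 0.91
jar_gap [559.4 -57.7 153.9] 0.59
now [543.9 -23.2 299.5] phi 149.84 F [ 0.8 -0.3 -0.5] T [-0.01 -0.04  0.01] w 85.2 t 3.27 tilt [ 5.e-04  1.e-04 -1.e+00]
shift cm [22.34 33.88 14.96] rot [ 2.00e-04  5.00e-04 -7.01e-01]
```

View pics/w1.png

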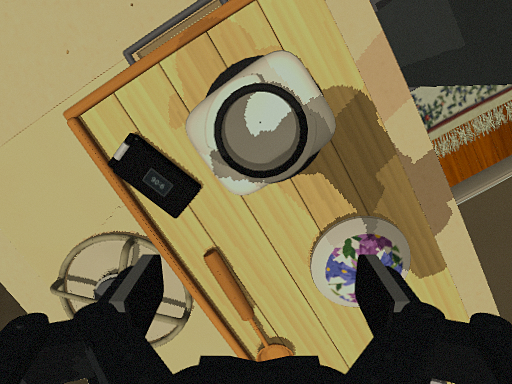

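View pics/o_w1.png

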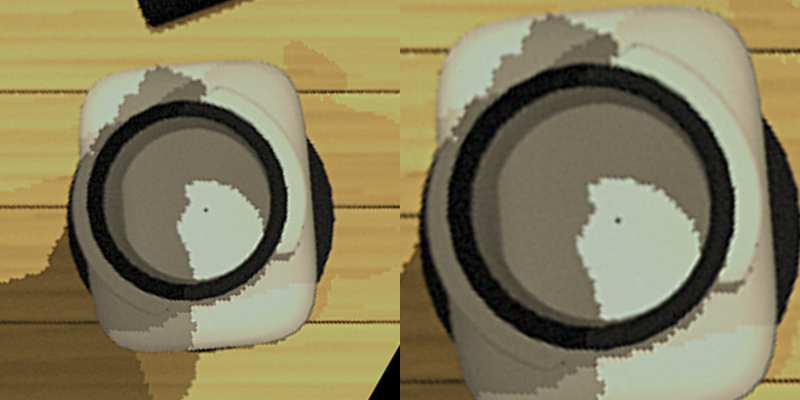

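```bash
cat > fit.py <<'E'
from h import *
def ring(p,z=167,c=(521,-64)):
    s=5;a=ortho(p,c[0],c[1],z,50,s)
    g=a.max(2)
    m=(g<75).astype(np.uint8)
    k,l,st_,cc=cv2.connectedComponentsWithStats(m)
    i=1+np.argmax(st_[1:,4]); 
    return a,g,l,i
E
python3 - <<'E'
from fit import *
for n in ['wrist','top','side']:
    p=get_image(n)
    a=ortho(p,521,-64,137,80,3)
    cv2.imwrite(f'pics/j_{n}.png',a)
    a=ortho(p,521,-64,167,50,5)
    m=((a.max(2)<60)*255).astype(np.uint8)
    cs,_=cv2.findContours(m,cv2.RETR_CCOMP,cv2.CHAIN_APPROX_NONE)
    for c in cs:
        if len(c)>300:
            e=cv2.fitEllipse(c); print(n,len(c),'x',round(571-e[0][1]/5,1),'y',round(-14-e[0][0]/5,1),np.round(np.array(e[1])/5,1))
    cv2.imwrite(f'pics/r_{n}.png',np.hstack([a,cv2.merge([m]*3)])[:, :800])
    if n=='wrist':
        o=[]
        for r in nets.outline_of(p,'jar')[:1]:
            o=r['pixels']; print(r['confidence'],o.sum()); np.save('jm.npy',o); import pickle; pickle.dump(p,open('pw.pkl','wb'))
E
```

```text
wrist 418 x 506.5 y -23.9 [ 6.9 36.7]
wrist 509 x 516.5 y -109.4 [ 7.3 54.2]
wrist 1012 x 519.1 y -61.9 [70.2 70.7]
wrist 858 x 519.2 y -62.0 [59.  59.5]
0.82 13866
top 382 x 497.1 y -26.7 [ 2.7 35.2]
side 2074 x 522.8 y -62.6 [63.9 81.4]
```

View pics/r_wrist.png

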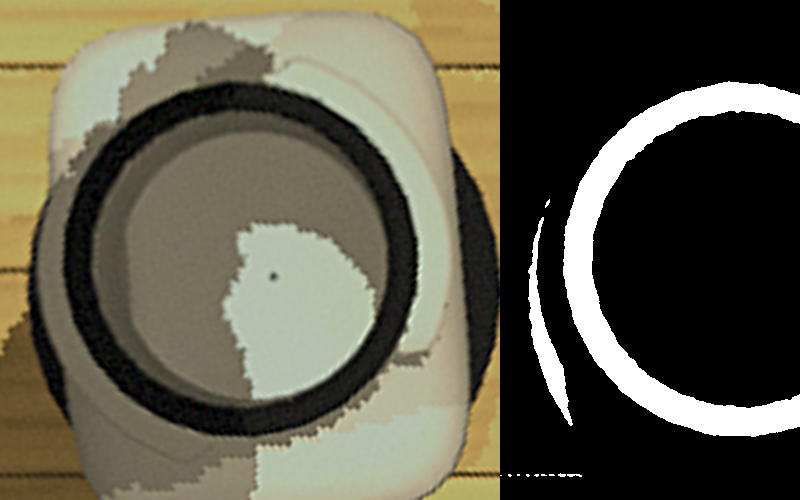

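View pics/j_wrist.png

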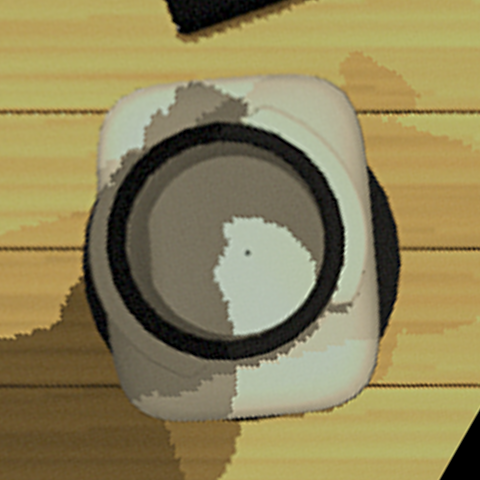

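```bash
python3 - <<'E'
from fit import *
import pickle
p=pickle.load(open('pw.pkl','rb')); o=np.load('jm.npy')
q=dict(p); q['frame']=(o*255).astype(np.uint8)
a=ortho(q,521,-64,130,80,3)
m=(a>127).astype(np.uint8)
cs,_=cv2.findContours(m,0,cv2.CHAIN_APPROX_NONE); c=max(cs,key=len)
e=cv2.minAreaRect(c); print('rect',601-e[0][1]/3,16-e[0][0]/3,np.array(e[1])/3,e[2])
# edge lines by colour: body whitish: low saturation
im=ortho(p,521,-64,130,80,3); 
hsv=cv2.cvtColor(im,cv2.COLOR_BGR2HSV)
pts=c[:,0,:].astype(float)
for nm,sel in [('left',(pts[:,0]<150)&(pts[:,1]>120)&(pts[:,1]<190)),('right',(pts[:,0]>330)&(pts[:,1]>120)&(pts[:,1]<370)),('top',(pts[:,1]<120)&(pts[:,0]>150)&(pts[:,0]<310)),('bot',(pts[:,1]>380)&(pts[:,0]>160)&(pts[:,0]<340))]:
    P=pts[sel]
    if len(P)<10: continue
    vx,vy,x0,y0=cv2.fitLine(P.astype(np.float32),cv2.DIST_HUBER,0,.01,.01).ravel()
    print(nm,len(P),np.degrees(np.arctan2(vy,vx)))
v=im.copy(); cv2.drawContours(v,[c],-1,(0,0,255),1); cv2.imwrite('pics/jout.png',v)
for n in ['top','side']:
  p=get_image(n)
  a=ortho(p,521,-64,167,50,5); g=a.max(2)
  for th in (70,90,110):
    m=((g<th)*255).astype(np.uint8); cs,_=cv2.findContours(m,cv2.RETR_CCOMP,cv2.CHAIN_APPROX_NONE)
    for c in cs:
        if len(c)>500:
            e=cv2.fitEllipse(c); print(n,th,len(c),'x',round(571-e[0][1]/5,1),'y',round(-14-e[0][0]/5,1),np.round(np.array(e[1])/5,1))
  cv2.imwrite(f'pics/r_{n}.png',a)
E
python3 -c "
import cv2,numpy as np
a=[cv2.imread(f'pics/{n}.png') for n in ('r_top','r_side','jout')]
cv2.imwrite('pics/cmp.png',cv2.resize(np.hstack([cv2.resize(x,(400,400)) for x in a]),(800,267)))"
```

```text
rect 518.5109303792318 -60.786895751953125 [116.7005717   96.11878459] 84.80557250976562
left 69 -88.37148
right 249 85.27115
top 159 -4.294629
bot 179 -4.530719
top 70 885 x 513.2 y -20.5 [ 8.3 82.1]
top 90 902 x 512.1 y -21.4 [ 8.1 80.8]
top 110 593 x 478.7 y -80.6 [ 2.3 69.9]
top 110 1516 x 502.3 y -20.2 [14.9 91.2]
side 70 1291 x 523.3 y -62.7 [68.  86.8]
side 70 860 x 518.6 y -62.7 [58.8 60. ]
side 90 1764 x 523.3 y -71.1 [87.2 94.4]
side 90 1189 x 519.4 y -60.6 [52.7 57. ]
side 110 2107 x 522.0 y -72.0 [ 97.4 102.5]
side 110 529 x 512.9 y -47.0 [21.6 46. ]
```

View pics/cmp.png

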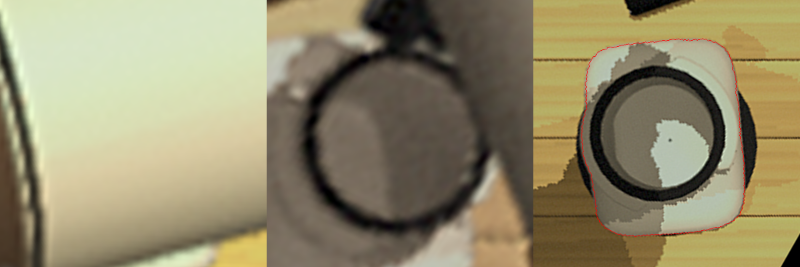

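```bash
python3 - <<'E'
from h import *
plan(520,382,200,190)
E
```

```text
now [544.2 -22.4 299.2] phi 149.9 F [ 0.2 -0.4  0.4] T [ 0.02 -0.    0.02] w 85.2 t 3.57 tilt [ 1.e-04  0.e+00 -1.e+00]
shift cm [22.38 33.77  9.93] rot [ 0.000e+00  1.000e-04 -6.998e-01]
```

Emit:
{"api": "apply_moves", "payload": {"steps": [{"hand": 1, "xyz": [22.4, 33.8, 9.9], "delta_rot": [0, 0, -0.7]}, {"hand": 1, "xyz": [22.4, 33.8, 9.9], "delta_rot": [0, 0, -0.7]}, {"hand": 1, "xyz": [22.4, 33.8, 9.9], "delta_rot": [0, 0, -0.7]}, {"hand": 1, "xyz": [22.4, 33.8, 9.9], "delta_rot": [0, 0, -0.7]}, {"hand": 1, "xyz": [22.4, 33.8, 9.9], "delta_rot": [0, 0, -0.7]}, {"hand": 1, "xyz": [22.4, 33.8, 9.9], "delta_rot": [0, 0, -0.7]}, {"hand": 1, "xyz": [22.4, 33.8, 9.9], "delta_rot": [0, 0, -0.7]}, {"hand": 1, "xyz": [22.4, 33.8, 9.9], "delta_rot": [0, 0, -0.7]}, {"hand": 1, "xyz": [22.4, 33.8, 9.9], "delta_rot": [0, 0, -0.7]}, {"hand": 1, "xyz": [22.4, 33.8, 9.9], "delta_rot": [0, 0, -0.7]}, {"hand": 1, "xyz": [22.4, 33.8, 9.9], "delta_rot": [0, 0, -0.7]}, {"hand": 1, "xyz": [22.4, 33.8, 9.9], "delta_rot": [0, 0, -0.7]}]}}

```text
clock: 4.57
position: [519.0, 384.5, 198.3]
ee_rot: [-0.089, 0.996, -0.001, -0.001]
contact_force: [0.9, -0.1, -0.2]
gripper_width: 85.7
```

Emit:
{"api": "apply_moves", "payload": {"steps": [{"hand": 1, "xyz": [0, 0, 0], "delta_rot": [0, 0, 0]}, {"hand": 1, "xyz": [0, 0, 0], "delta_rot": [0, 0, 0]}]}}

```text
clock: 4.73
position: [520.1, 381.7, 200.7]
ee_rot: [-0.087, 0.996, 0.0, 0.0]
contact_force: [-0.4, -0.1, 0.1]
gripper_width: 85.3
```

```bash
python3 - <<'E'
from h import *
plan(520,382,200,190)
p=look('w2','wrist')
for l in ['lid','lid_grip']:
    for r in nets.pinpoint(p,l)[:3]: print(l,np.round(r['xyz'],1),round(r['confidence'],2))
def bar(p,n):
  a=ortho(p,521,382,119,70,4); cv2.imwrite(f'pics/o2_{n}.png',a)
  f=a.astype(int); m=((f[...,2]-f[...,0]>25)&(f[...,2]>60)&(f[...,2]<170)).astype(np.uint8)
  m=cv2.morphologyEx(m,cv2.MORPH_OPEN,np.ones((5,5)))
  k,l,s_,c=cv2.connectedComponentsWithStats(m)
  for i in range(1,k):
    if s_[i,4]>4000:
        pts=np.argwhere(l==i)[:,::-1].astype(np.float32); c0,wh,an=cv2.minAreaRect(pts)
        d=pts-pts.mean(0); v=np.linalg.eigh(d.T@d)[1][:,1]
        print(n,'c',591-c0[1]/4,452-c0[0]/4,np.array(wh)/4,'dir',np.degrees(np.arctan2(-v[0],-v[1]))%180,an)
bar(p,'wrist')
bar(get_image('top'),'top');bar(get_image('side'),'side')
E
```

```text
now [520.1 381.7 200.7] phi 189.98 F [-0.4 -0.1  0.1] T [0.01 0.01 0.01] w 85.3 t 4.73 tilt [ 3.e-04  1.e-04 -1.e+00]
shift cm [0.01 0.03 0.07] rot [ 0.0001  0.0004 -0.0003]
lid [521.3 380.4  61.5] 0.95
lid_grip [519.6 379.8  95.8] 0.6
wrist c 525.7799987792969 359.45999908447266 [18.96185684 25.89366722] dir 83.575676 79.69515228271484
wrist c 472.625 379.0 [42.75 89.  ] dir 95.28206 90.0
top c 544.0800018310547 443.3719701766968 [61.2554245  10.34406281] dir 9.514282 81.38435363769531
top c 497.18016052246094 344.9525146484375 [ 63.80493164 119.8978653 ] dir 145.8394 23.665756225585938
top c 526.9053421020508 357.91178131103516 [19.64777565 24.25917053] dir 82.56858 80.7066879272461
side c 537.875 382.125 [106.25 139.75] dir 65.45621 90.0
side c 463.625 435.625 [24.75 32.75] dir 61.078255 90.0
```

View pics/w2.png

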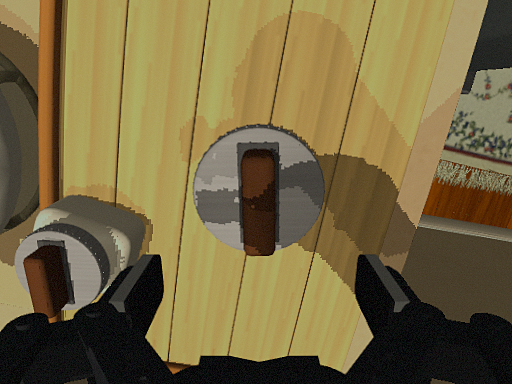

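View pics/o2_wrist.png

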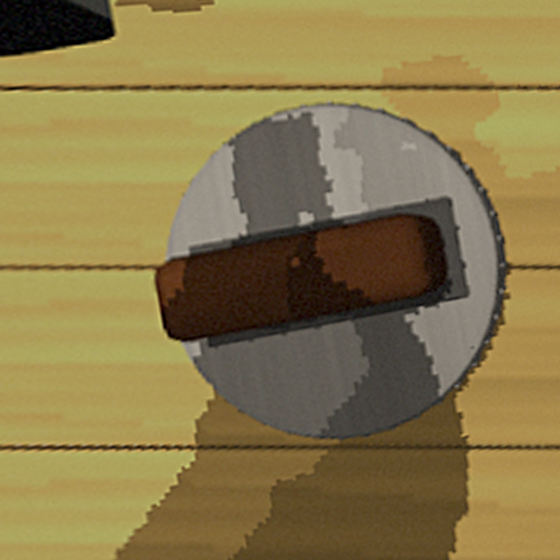

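```bash
python3 - <<'E'
from h import *
for n in ['wrist','top','side']:
  p=get_image(n)
  r=nets.outline_of(p,'lid'); print(n,[round(x['confidence'],2) for x in r])
  if not r: continue
  q=dict(p); q['frame']=(r[0]['pixels']*255).astype(np.uint8)
  a=ortho(q,521,382,83,70,4)
  c=max(cv2.findContours((a>127).astype(np.uint8),0,cv2.CHAIN_APPROX_NONE)[0],key=len)
  e=cv2.fitEllipse(c); print('disc',591-e[0][1]/4,452-e[0][0]/4,np.array(e[1])/4)
  v=ortho(p,521,382,83,70,4); cv2.drawContours(v,[c],-1,(0,0,255),1); cv2.imwrite(f'pics/d_{n}.png',v)
a=[cv2.resize(cv2.imread(f'pics/d_{n}.png'),(266,266)) for n in ('wrist','top','side')]
cv2.imwrite('pics/d_all.png',np.hstack(a))
E
```

```text
wrist []
top [0.57]
disc 522.1724319458008 371.4654846191406 [ 87.64888    101.51795197]
side [0.43]
disc 540.6158561706543 340.82618713378906 [15.07822227 29.82478905][ WARN:0@20.638] global loadsave.cpp:275 findDecoder imread_('pics/d_wrist.png'): can't open/read file: check file path/integrity
Traceback (most recent call last):
cv2.error: OpenCV(4.12.0) /io/opencv/modules/imgproc/src/resize.cpp:4208: error: (-215:Assertion failed) !ssize.empty() in function 'resize'
```

```bash
python3 - <<'E'
from h import *
from scipy.optimize import least_squares
p=get_image('wrist')
a=ortho(p,521,378,83,70,4)
hsv=cv2.cvtColor(a,cv2.COLOR_BGR2HSV)
m=(hsv[...,1]<70).astype(np.uint8); m=cv2.morphologyEx(m,cv2.MORPH_CLOSE,np.ones((5,5)))
k,l,s_,c=cv2.connectedComponentsWithStats(m); print(s_[1:][s_[1:,4]>2000])
i=l[200,280] or 1+np.argmax(s_[1:,4]); m=(l==i).astype(np.uint8)
c=max(cv2.findContours(m,0,cv2.CHAIN_APPROX_NONE)[0],key=len)
h=cv2.convexHull(c)
e=cv2.fitEllipse(h); print('disc',591-e[0][1]/4,448-e[0][0]/4,np.array(e[1])/4)
(c0,r)=cv2.minEnclosingCircle(c); print(591-c0[1]/4,448-c0[0]/4,r/2)
cv2.drawContours(a,[h],-1,(0,0,255),1)
# overlay predicted bar top for pose
for (x,y,ang) in [(521.5,378,100)]:
    t=np.radians(ang);u=np.array([np.cos(t),np.sin(t)]);w=np.array([-u[1],u[0]])
    f=p['frame'].copy()
    for z,s in ((119,1),(83,1)):
        P=[[*(np.array([x,y])+sx*35*u+sy*11*w),z] for sx,sy in ((1,1),(1,-1),(-1,-1),(-1,1))]
        cv2.polylines(f,[np.round(project(p,P)*8).astype(int)],True,(0,255,0),1,shift=3)
    th=np.linspace(0,2*np.pi,60)
    cv2.polylines(f,[np.round(project(p,np.c_[x+50*np.cos(th),y+50*np.sin(th),0*th+83])*8).astype(int)],True,(255,0,0),1,shift=3)
    cv2.imwrite('pics/ov.png',cv2.resize(f[100:290,150:370],None,fx=3,fy=3))
cv2.imwrite('pics/dd.png',a)
plan(521.5,378,109,190)
E
```

```text
[[   77    79   401   398 90745]]
disc 521.5479965209961 378.82960510253906 [ 99.02674866 100.01812744]
521.7448120117188 378.7811050415039 100.28536224365234
now [519.9 382.5 200.2] phi 190.02 F [-0.6 -0.1 -0.3] T [ 0.04  0.02 -0.05] w 85.6 t 5.33 tilt [ 0.  0. -1.]
shift cm [-0.08 -0.47  9.12] rot [0.     0.     0.0004]
```

View pics/ov.png

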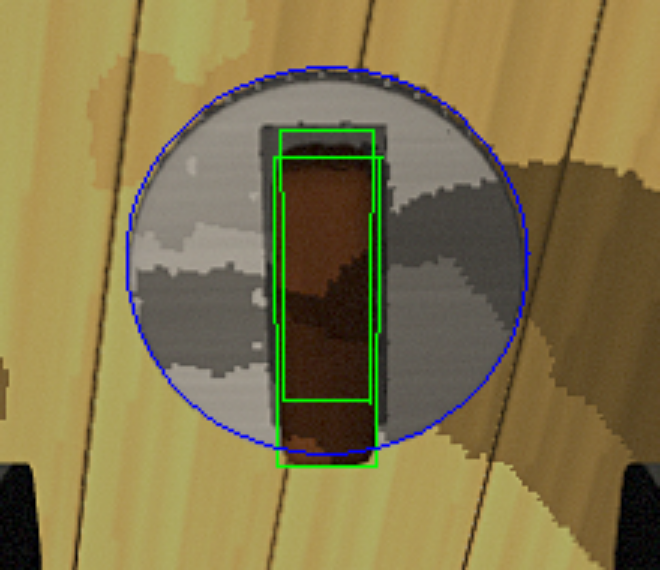

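Emit:
{"api": "apply_moves", "payload": {"steps": [{"hand": 1, "xyz": [-0.1, -0.4, 3], "delta_rot": [0, 0, 0]}, {"hand": 1, "xyz": [-0.1, -0.4, 5.5], "delta_rot": [0, 0, 0]}, {"hand": 1, "xyz": [-0.1, -0.4, 7.5], "delta_rot": [0, 0, 0]}, {"hand": 1, "xyz": [-0.1, -0.4, 8.6], "delta_rot": [0, 0, 0]}, {"hand": 1, "xyz": [-0.1, -0.4, 9.0], "delta_rot": [0, 0, 0]}, {"hand": 1, "xyz": [-0.1, -0.4, 9.0], "delta_rot": [0, 0, 0]}, {"hand": 0.4, "xyz": [-0.1, -0.4, 9.0], "delta_rot": [0, 0, 0]}, {"hand": 0.35, "xyz": [-0.1, -0.4, 9.0], "delta_rot": [0, 0, 0]}, {"hand": 0.35, "xyz": [-0.1, -0.4, 9.0], "delta_rot": [0, 0, 0]}, {"hand": 0.35, "xyz": [-0.1, -0.4, 9.0], "delta_rot": [0, 0, 0]}]}}

```text
clock: 6.17
position: [521.9, 379.2, 111.4]
ee_rot: [-0.087, 0.996, 0.001, 0.001]
contact_force: [0.6, 0.2, -0.2]
gripper_width: 38.7
```

Emit:
{"api": "apply_moves", "payload": {"steps": [{"hand": 0, "xyz": [0, 0, 0], "delta_rot": [0, 0, 0]}, {"hand": 0, "xyz": [0, 0, 0], "delta_rot": [0, 0, 0]}, {"hand": 0, "xyz": [0, 0, 0], "delta_rot": [0, 0, 0]}, {"hand": 0, "xyz": [0, 0, 0], "delta_rot": [0, 0, 0]}]}}

```text
clock: 6.5
position: [521.9, 379.2, 111.1]
ee_rot: [-0.088, 0.996, 0.0, 0.001]
contact_force: [-0.7, -0.2, 4.6]
gripper_width: 21.1
```

```bash
python3 - <<'E'
from h import *
plan(521.5,378.5,109,190); look('w3','wrist')
E
```

```text
now [521.9 379.2 111.1] phi 190.05 F [-0.7 -0.2  4.6] T [ 0.02  0.28 -0.01] w 21.1 t 6.5 tilt [ 0.0012  0.001  -1.    ]
shift cm [ 0.05 -0.06  0.21] rot [0.0008 0.0013 0.0008]
```

View pics/w3.png

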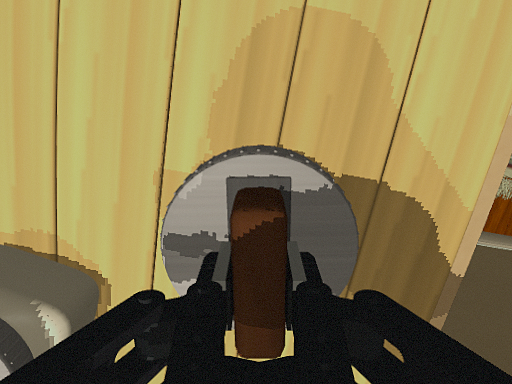

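Emit:
{"api": "apply_moves", "payload": {"steps": [{"hand": 0, "xyz": [0, 0, -1], "delta_rot": [0, 0, 0]}, {"hand": 0, "xyz": [0, 0, -3], "delta_rot": [0, 0, 0]}, {"hand": 0, "xyz": [0, 0, -6], "delta_rot": [0, 0, 0]}, {"hand": 0, "xyz": [0, 0, -9], "delta_rot": [0, 0, 0]}, {"hand": 0, "xyz": [0, 0, -12], "delta_rot": [0, 0, 0]}, {"hand": 0, "xyz": [0, 0, -14], "delta_rot": [0, 0, 0]}, {"hand": 0, "xyz": [0, 0, -14], "delta_rot": [0, 0, 0]}]}}

```text
clock: 7.13
position: [523.1, 379.8, 256.0]
ee_rot: [-0.088, 0.996, 0.003, 0.004]
contact_force: [0.5, -0.2, -0.5]
gripper_width: 21.3
```

```bash
python3 - <<'E'
from h import *
plan(519.2,-62,250,275)
E
```

```text
now [523.1 379.8 256. ] phi 190.05 F [ 0.5 -0.2 -0.5] T [ 0.07 -0.1  -0.01] w 21.3 t 7.13 tilt [ 0.0072  0.0062 -1.    ]
shift cm [  8.1  -43.44   0.32] rot [-0.0021  0.0102 -1.4826]
```

Emit:
{"api": "apply_moves", "payload": {"steps": [{"hand": 0, "xyz": [0.4, -2, 0], "delta_rot": [0, 0, -0.07]}, {"hand": 0, "xyz": [0.9, -5, 0], "delta_rot": [0, 0, -0.17]}, {"hand": 0, "xyz": [1.5, -8, 0], "delta_rot": [0, 0, -0.27]}, {"hand": 0, "xyz": [2.1, -11, 0], "delta_rot": [0, 0, -0.37]}, {"hand": 0, "xyz": [2.6, -14, 0], "delta_rot": [0, 0, -0.47]}, {"hand": 0, "xyz": [3.2, -17, 0], "delta_rot": [0, 0, -0.57]}, {"hand": 0, "xyz": [3.7, -20, 0], "delta_rot": [0, 0, -0.67]}, {"hand": 0, "xyz": [4.3, -23, 0], "delta_rot": [0, 0, -0.77]}, {"hand": 0, "xyz": [4.9, -26, 0], "delta_rot": [0, 0, -0.87]}, {"hand": 0, "xyz": [5.4, -29, 0], "delta_rot": [0, 0, -0.97]}, {"hand": 0, "xyz": [6, -32, 0], "delta_rot": [0, 0, -1.07]}, {"hand": 0, "xyz": [6, -32, 0], "delta_rot": [0, 0, -1.1]}]}}

```text
clock: 8.13
position: [516.2, 48.9, 248.9]
ee_rot: [-0.595, 0.804, 0.001, -0.002]
contact_force: [0.5, 0.5, -1.0]
gripper_width: 21.5
```

Emit:
{"api": "apply_moves", "payload": {"steps": [{"hand": 0, "xyz": [0, 0, 0], "delta_rot": [0, 0, 0]}, {"hand": 0, "xyz": [0, 0, 0], "delta_rot": [0, 0, 0]}]}}

```text
clock: 8.3
position: [517.6, 52.8, 249.3]
ee_rot: [-0.594, 0.804, 0.0, -0.001]
contact_force: [0.2, 0.1, -1.8]
gripper_width: 21.0
```

```bash
python3 - <<'E'
from h import *
plan(519.2,-62,250,275)
for n in ('top','side'):
    look('c_'+n,n)
E
```

```text
now [517.6  52.8 249.3] phi 252.94 F [ 0.2  0.1 -1.8] T [ 0.05  0.02 -0.02] w 21.0 t 8.3 tilt [-1.9e-03 -2.0e-04 -1.0e+00]
shift cm [10.93 -3.52 -0.07] rot [ 0.0019 -0.0004 -0.3851]
```

View pics/c_side.png

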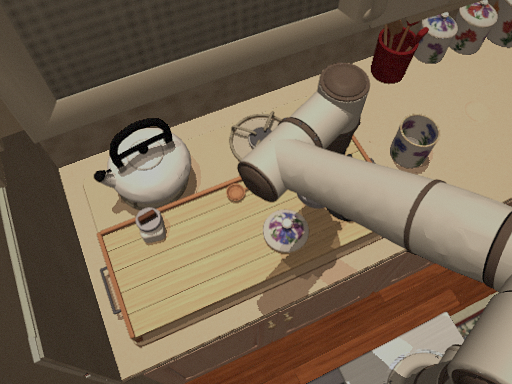

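```bash
python3 - <<'E'
from h import *
p=look('w4','wrist')
s=st()
x,y,z=s['position']; Rm=R.from_quat(s['ee_rot'])
f=p['frame'].copy(); th=np.linspace(0,2*np.pi,60)
L=np.c_[50*np.cos(th),50*np.sin(th),0*th+28]  # tool frame, tool z down
cv2.polylines(f,[np.round(project(p,Rm.apply(L)+s['position'])*8).astype(int)],True,(255,0,0),1,shift=3)
P=np.array([[11,35,-8],[11,-35,-8],[-11,-35,-8],[-11,35,-8.]])
cv2.polylines(f,[np.round(project(p,Rm.apply(P)+s['position'])*8).astype(int)],True,(0,255,0),1,shift=3)
cv2.imwrite('pics/ov4.png',cv2.resize(f[100:384,110:400],None,fx=2.1,fy=2.1))
E
```

```text
{'clock': 8.45, 'joints': [0.415, 0.211, -0.25, -0.0, -1.111, 0.86], 'joint_vel': [0.004, -0.001, 0.004, 0.003, 0.0, 0.004], 'joint_efforts': [-0.228, -30.357, 18.711, 4.263, -0.009, -0.004], 'position': [518.007, 53.866, 249.724], 'ee_rot': [-0.595, 0.803, 0.0, -0.0], 'contact_force': [0.424, 0.013, -1.193], 'wrist_torque': [0.015, -0.054, 0.046], 'gripper_width': 21.351}
```

View pics/ov4.png

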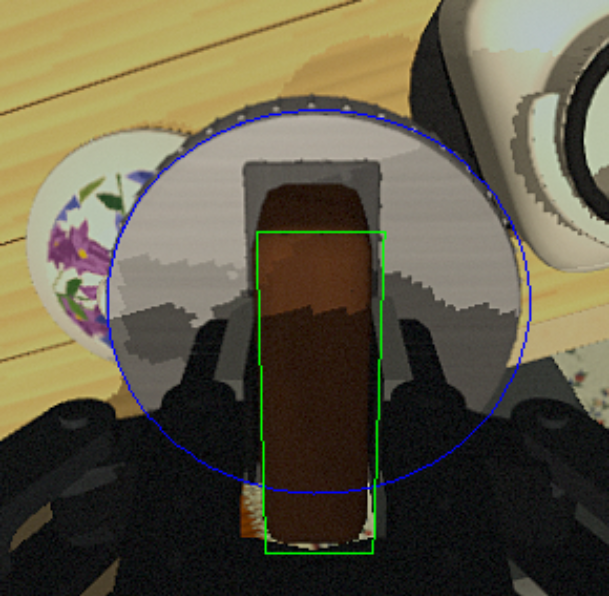

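```bash
python3 - <<'E'
from h import *
plan(518.6,-62,250,275)
E
```

```text
now [518.   53.9 249.7] phi 253.08 F [ 0.4  0.  -1.2] T [ 0.02 -0.05  0.05] w 21.4 t 8.45 tilt [-9.e-04 -1.e-04 -1.e+00]
shift cm [11.07 -3.43 -0.03] rot [ 9.000e-04 -2.000e-04 -3.827e-01]
```

Emit:
{"api": "apply_moves", "payload": {"steps": [{"hand": 0, "xyz": [2, -0.6, 0], "delta_rot": [0, 0, -0.1]}, {"hand": 0, "xyz": [4, -1.2, 0], "delta_rot": [0, 0, -0.2]}, {"hand": 0, "xyz": [6, -1.9, 0], "delta_rot": [0, 0, -0.3]}, {"hand": 0, "xyz": [8, -2.5, 0], "delta_rot": [0, 0, -0.383]}, {"hand": 0, "xyz": [10, -3.1, 0], "delta_rot": [0, 0, -0.383]}, {"hand": 0, "xyz": [11.07, -3.43, 0], "delta_rot": [0, 0, -0.383]}, {"hand": 0, "xyz": [11.07, -3.43, 0], "delta_rot": [0, 0, -0.383]}, {"hand": 0, "xyz": [11.07, -3.43, 0], "delta_rot": [0, 0, -0.383]}, {"hand": 0, "xyz": [11.07, -3.43, 0], "delta_rot": [0, 0, -0.383]}]}}

```text
clock: 9.2
position: [518.9, -61.9, 250.1]
ee_rot: [0.737, -0.675, -0.0, -0.0]
contact_force: [-0.4, 1.0, -1.2]
gripper_width: 21.2
```

```bash
python3 - <<'E'
from h import *
plan(518.6,-62,217,275)
p=look('w5','wrist'); look('c2_top','top')
E
```

```text
now [518.9 -61.9 250.1] phi 275.02 F [-0.4  1.  -1.2] T [0.03 0.01 0.01] w 21.2 t 9.2 tilt [-1.e-04  3.e-04 -1.e+00]
shift cm [0.01 0.03 3.31] rot [0.     0.0003 0.0004]
```

View pics/w5.png

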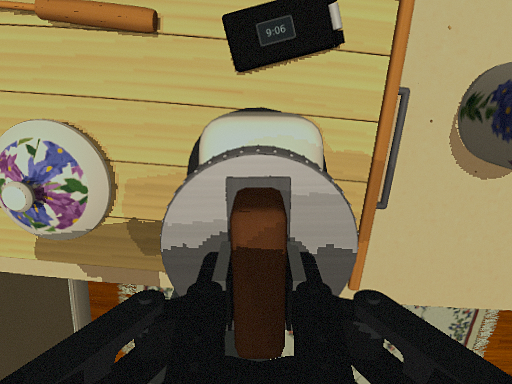

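```bash
python3 - <<'E'
from h import *
p=get_image('wrist')
f=p['frame'].copy()
c=np.array([518.6,-62]);t=np.radians(5);u=np.array([np.cos(t),np.sin(t)]);w=np.array([-u[1],u[0]])
for z in (110,):
    P=[[*(c+a*u+b*w),z] for a,b in ((0,48),(40,48),(60,28),(60,-28),(40,-48),(0,-48))]
    cv2.polylines(f,[np.round(project(p,P)*8).astype(int)],False,(0,0,255),1,shift=3)
s=st();Rm=R.from_quat(s['ee_rot']);th=np.linspace(0,2*np.pi,60);L=np.c_[50*np.cos(th),50*np.sin(th),0*th+28]
cv2.polylines(f,[np.round(project(p,Rm.apply(L)+s['position'])*8).astype(int)],True,(255,0,0),1,shift=3)
cv2.imwrite('pics/ov5.png',cv2.resize(f[90:290,140:380],None,fx=3,fy=3))
E
```

```text
{'clock': 9.35, 'joints': [0.192, 0.213, -0.246, -0.0, -1.112, 1.467], 'joint_vel': [-0.003, -0.001, 0.001, 0.001, 0.0, 0.002], 'joint_efforts': [-0.081, -30.414, 18.79, 4.271, -0.001, -0.003], 'position': [518.832, -61.836, 250.217], 'ee_rot': [0.738, -0.675, -0.0, -0.0], 'contact_force': [0.857, 0.342, -1.705], 'wrist_torque': [-0.015, -0.038, -0.013], 'gripper_width': 20.813}
```

View pics/ov5.png

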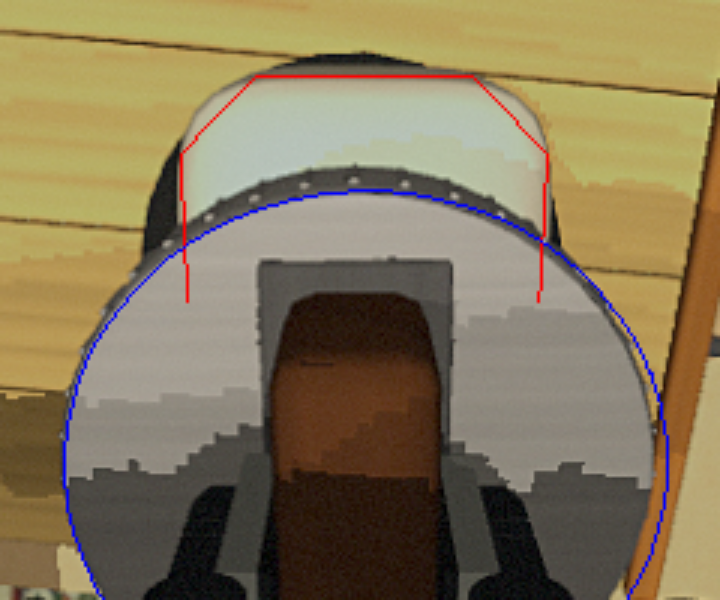

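Emit:
{"api": "apply_moves", "payload": {"steps": [{"hand": 0, "xyz": [0.07, 0, 1.5], "delta_rot": [0, 0, 0]}, {"hand": 0, "xyz": [0.07, 0, 2.5], "delta_rot": [0, 0, 0]}, {"hand": 0, "xyz": [0.07, 0, 3.2], "delta_rot": [0, 0, 0]}, {"hand": 0, "xyz": [0.07, 0, 3.4], "delta_rot": [0, 0, 0]}, {"hand": 0, "xyz": [0.07, 0, 3.5], "delta_rot": [0, 0, 0]}, {"hand": 0, "xyz": [0.07, 0, 3.6], "delta_rot": [0, 0, 0]}, {"hand": 0, "xyz": [0.07, 0, 3.7], "delta_rot": [0, 0, 0]}, {"hand": 0, "xyz": [0.07, 0, 3.7], "delta_rot": [0, 0, 0]}]}}

```text
clock: 10.02
position: [519.0, -63.4, 213.5]
ee_rot: [0.737, -0.676, 0.0, -0.0]
contact_force: [-0.4, 0.2, -2.1]
gripper_width: 20.8
```

Emit:
{"api": "apply_moves", "payload": {"steps": [{"hand": 0, "xyz": [0, 0, 0.1], "delta_rot": [0, 0, 0]}, {"hand": 0, "xyz": [0, 0, 0.2], "delta_rot": [0, 0, 0]}, {"hand": 0, "xyz": [0, 0, 0.3], "delta_rot": [0, 0, 0]}, {"hand": 0, "xyz": [0, 0, 0.4], "delta_rot": [0, 0, 0]}, {"hand": 0, "xyz": [0, 0, 0.4], "delta_rot": [0, 0, 0]}]}}

```text
clock: 10.43
position: [518.6, -63.4, 209.0]
ee_rot: [0.737, -0.676, -0.0, 0.0]
contact_force: [-0.1, -0.1, -1.5]
gripper_width: 21.0
```

```bash
python3 - <<'E'
from h import *
plan(518.6,-62.5,200,275)
E
```

```text
now [518.6 -63.4 209. ] phi 274.99 F [-0.1 -0.1 -1.5] T [-0.02  0.04 -0.01] w 21.0 t 10.43 tilt [-4.e-04  0.e+00 -1.e+00]
shift cm [-0.09 -0.01  0.9 ] rot [ 0.0004  0.     -0.0002]
```

Emit:
{"api": "apply_moves", "payload": {"steps": [{"hand": 0, "xyz": [-0.05, 0, 0.1], "delta_rot": [0, 0, 0]}, {"hand": 0, "xyz": [-0.05, 0, 0.2], "delta_rot": [0, 0, 0]}, {"hand": 0, "xyz": [-0.05, 0, 0.3], "delta_rot": [0, 0, 0]}, {"hand": 0, "xyz": [-0.05, 0, 0.4], "delta_rot": [0, 0, 0]}, {"hand": 0, "xyz": [-0.05, 0, 0.5], "delta_rot": [0, 0, 0]}, {"hand": 0, "xyz": [-0.05, 0, 0.6], "delta_rot": [0, 0, 0]}, {"hand": 0, "xyz": [-0.05, 0, 0.6], "delta_rot": [0, 0, 0]}]}}

```text
clock: 11.02
position: [518.6, -62.9, 202.9]
ee_rot: [0.737, -0.676, -0.0, 0.0]
contact_force: [-0.1, 0.7, -2.2]
gripper_width: 21.4
```

```bash
python3 - <<'E'
from h import *
plan(518.6,-62.5,200,275)
E
```

```text
now [518.6 -62.9 202.9] phi 275.0 F [-0.1  0.7 -2.2] T [ 0.03 -0.01  0.01] w 21.4 t 11.02 tilt [-5.e-04 -1.e-04 -1.e+00]
shift cm [-0.04 -0.    0.29] rot [ 0.0005 -0.     -0.0001]
```

Emit:
{"api": "apply_moves", "payload": {"steps": [{"hand": 0, "xyz": [0, 0, 0.1], "delta_rot": [0, 0, 0]}, {"hand": 0, "xyz": [0, 0, 0.15], "delta_rot": [0, 0, 0]}, {"hand": 0, "xyz": [0, 0, 0.2], "delta_rot": [0, 0, 0]}, {"hand": 0, "xyz": [0, 0, 0.25], "delta_rot": [0, 0, 0]}, {"hand": 0, "xyz": [0, 0, 0.25], "delta_rot": [0, 0, 0]}]}}

```text
clock: 11.43
position: [518.7, -62.9, 200.6]
ee_rot: [0.737, -0.676, -0.0, 0.0]
contact_force: [-0.0, 0.1, -2.0]
gripper_width: 20.9
```

```bash
python3 - <<'E'
from h import *
plan(518.6,-62.5,200,275)
E
```

```text
now [518.7 -62.9 200.6] phi 274.99 F [-0.   0.1 -2. ] T [-0.   -0.03  0.02] w 20.9 t 11.43 tilt [-2.e-04 -0.e+00 -1.e+00]
shift cm [-0.04  0.    0.06] rot [ 0.0002  0.     -0.0001]
```

Emit:
{"api": "apply_moves", "payload": {"steps": [{"hand": 0, "xyz": [0, 0, 0.05], "delta_rot": [0, 0, 0]}, {"hand": 0, "xyz": [0, 0, 0.1], "delta_rot": [0, 0, 0]}, {"hand": 0, "xyz": [0, 0, 0.1], "delta_rot": [0, 0, 0]}]}}

```text
clock: 11.68
position: [518.8, -62.9, 199.9]
ee_rot: [0.737, -0.676, 0.0, -0.0]
contact_force: [-0.0, -0.1, -0.2]
gripper_width: 21.0
```

```bash
python3 - <<'E'
from h import *
plan(518.6,-62.5,200,275)
E
```

```text
now [518.8 -62.9 199.9] phi 275.0 F [-0.  -0.1 -0.2] T [ 0.05  0.1  -0.01] w 21.0 t 11.68 tilt [ 2.e-04 -1.e-04 -1.e+00]
shift cm [-0.04  0.02 -0.01] rot [-0.0002 -0.0001  0.    ]
```

Emit:
{"api": "apply_moves", "payload": {"steps": [{"hand": 0, "xyz": [0, 0, 0.03], "delta_rot": [0, 0, 0.06]}, {"hand": 0, "xyz": [0, 0, 0.03], "delta_rot": [0, 0, 0.13]}, {"hand": 0, "xyz": [0, 0, 0.03], "delta_rot": [0, 0, 0.2]}, {"hand": 0, "xyz": [0, 0, 0.03], "delta_rot": [0, 0, 0.27]}, {"hand": 0, "xyz": [0, 0, 0.03], "delta_rot": [0, 0, 0.34]}, {"hand": 0, "xyz": [0, 0, 0.03], "delta_rot": [0, 0, 0.35]}, {"hand": 0, "xyz": [0, 0, 0.03], "delta_rot": [0, 0, 0.35]}]}}

```text
clock: 12.27
position: [519.0, -63.0, 199.8]
ee_rot: [-0.609, 0.793, -0.0, 0.0]
contact_force: [-0.1, 0.0, 0.2]
gripper_width: 21.1
```

```bash
python3 - <<'E'
from h import *
plan(518.6,-62.5,200,275)
E
```

```text
now [519.  -63.  199.8] phi 255.01 F [-0.1  0.   0.2] T [-0.09  0.02 -0.06] w 21.1 t 12.27 tilt [ 8.e-04 -1.e-04 -1.e+00]
shift cm [-0.03  0.05 -0.02] rot [-0.0008 -0.     -0.3488]
```

Emit:
{"api": "apply_moves", "payload": {"steps": [{"hand": 0, "xyz": [0, 0, 0.02], "delta_rot": [0, 0, 0.06]}, {"hand": 0, "xyz": [0, 0, 0.02], "delta_rot": [0, 0, 0.12]}, {"hand": 0, "xyz": [0, 0, 0.02], "delta_rot": [0, 0, 0.18]}, {"hand": 0, "xyz": [0, 0, 0.02], "delta_rot": [0, 0, 0.24]}, {"hand": 0, "xyz": [0, 0, 0.02], "delta_rot": [0, 0, 0.3]}, {"hand": 0, "xyz": [0, 0, 0.02], "delta_rot": [0, 0, 0.36]}, {"hand": 0, "xyz": [0, 0, 0.02], "delta_rot": [0, 0, 0.42]}, {"hand": 0, "xyz": [0, 0, 0.02], "delta_rot": [0, 0, 0.48]}, {"hand": 0, "xyz": [0, 0, 0.02], "delta_rot": [0, 0, 0.5]}, {"hand": 0, "xyz": [0, 0, 0.02], "delta_rot": [0, 0, 0.5]}]}}

```text
clock: 13.1
position: [519.0, -63.0, 199.6]
ee_rot: [-0.394, 0.919, -0.0, 0.0]
contact_force: [0.0, -0.7, 0.9]
gripper_width: 21.0
```

```bash
python3 - <<'E'
from h import *
plan(518.6,-62.5,200,275)
look('w6','wrist')
E
```

```text
now [519.  -63.  199.6] phi 226.37 F [ 0.  -0.7  0.9] T [-0.08  0.04 -0.05] w 21.0 t 13.1 tilt [ 9.e-04 -1.e-04 -1.e+00]
shift cm [-0.01  0.06 -0.04] rot [-9.000e-04  2.000e-04 -8.487e-01]
```

View pics/w6.png

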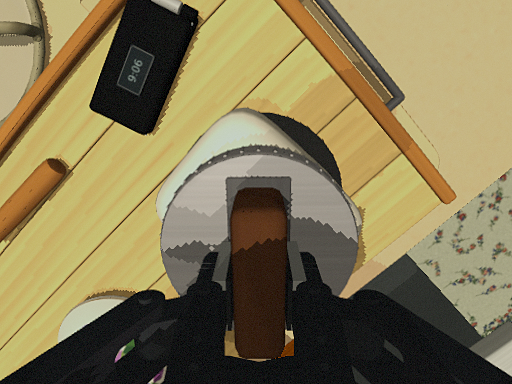

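Emit:
{"api": "apply_moves", "payload": {"steps": [{"hand": 0, "xyz": [0, 0, 0], "delta_rot": [0, 0, 0.05]}, {"hand": 0, "xyz": [0, 0, 0.0], "delta_rot": [0, 0, 0.1]}, {"hand": 0, "xyz": [0, 0, 0.02], "delta_rot": [0, 0, 0.15]}, {"hand": 0, "xyz": [0, 0, 0.04], "delta_rot": [0, 0, 0.2]}, {"hand": 0, "xyz": [0, 0, 0.06], "delta_rot": [0, 0, 0.25]}, {"hand": 0, "xyz": [0, 0, 0.08], "delta_rot": [0, 0, 0.3]}, {"hand": 0, "xyz": [0, 0, 0.08], "delta_rot": [0, 0, 0.3]}]}}

```text
clock: 13.73
position: [519.1, -62.9, 198.9]
ee_rot: [-0.252, 0.968, -0.0, 0.001]
contact_force: [0.0, -0.2, 2.7]
gripper_width: 21.2
```

```bash
python3 - <<'E'
from h import *
plan(518.6,-62.5,200,195)
E
```

```text
now [519.1 -62.9 198.9] phi 209.13 F [ 0.  -0.2  2.7] T [-0.13  0.03 -0.28] w 21.2 t 13.73 tilt [ 1.1e-03 -1.0e-04 -1.0e+00]
shift cm [ 0.02  0.06 -0.11] rot [-0.0005  0.001   0.2467]
```

Emit:
{"api": "apply_moves", "payload": {"steps": [{"hand": 0, "xyz": [0, 0, 0.02], "delta_rot": [0, 0, 0.04]}, {"hand": 0, "xyz": [0, 0, 0.03], "delta_rot": [0, 0, 0.08]}, {"hand": 0, "xyz": [0, 0, 0.05], "delta_rot": [0, 0, 0.12]}, {"hand": 0, "xyz": [0, 0, 0.06], "delta_rot": [0, 0, 0.16]}, {"hand": 0, "xyz": [0, 0, 0.07], "delta_rot": [0, 0, 0.18]}, {"hand": 0, "xyz": [0, 0, 0.07], "delta_rot": [0, 0, 0.18]}]}}

```text
clock: 14.23
position: [519.2, -63.0, 198.3]
ee_rot: [-0.164, 0.986, -0.0, 0.001]
contact_force: [0.1, 0.1, 4.6]
gripper_width: 21.0
```

```bash
python3 - <<'E'
from h import *
plan(518.6,-62.5,200,195)
look('w7','wrist')
E
```

```text
now [519.2 -63.  198.3] phi 198.9 F [0.1 0.1 4.6] T [-0.28  0.01  0.1 ] w 21.0 t 14.23 tilt [ 1.3e-03 -4.0e-04 -1.0e+00]
shift cm [ 0.04  0.07 -0.17] rot [-0.0007  0.0011  0.0681]
```

View pics/w7.png

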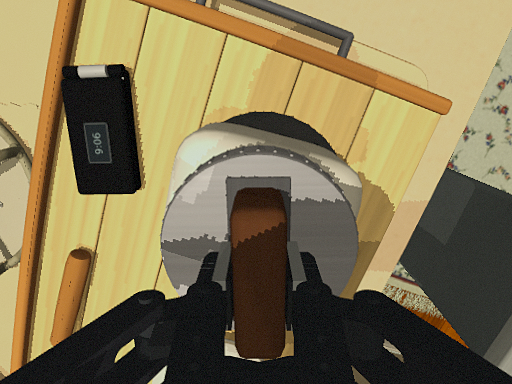

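```bash
python3 - <<'E'
from h import *
p=get_image('wrist')
a=ortho(p,519,-62,134,80,3.5); cv2.imwrite('pics/o7.png',a)
f=p['frame'].copy()
for ang,col in ((4.7,(0,0,255)),(0,(0,255,0))):
    c=np.array([518.6,-62]);t=np.radians(ang);u=np.array([np.cos(t),np.sin(t)]);w=np.array([-u[1],u[0]])
    th=np.linspace(0,2*np.pi,200)
    r=28
    P=[]
    for s in th:
        d=np.array([np.cos(s),np.sin(s)]); q=np.sign(d)*[60-r,48-r]+r*d
        P.append([*(c+q[0]*u+q[1]*w),110])
    cv2.polylines(f,[np.round(project(p,P)*8).astype(int)],True,col,1,shift=3)
cv2.imwrite('pics/ov7.png',cv2.resize(f[90:290,140:380],None,fx=3,fy=3))
E
```

```text
(no output)
```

View pics/ov7.png

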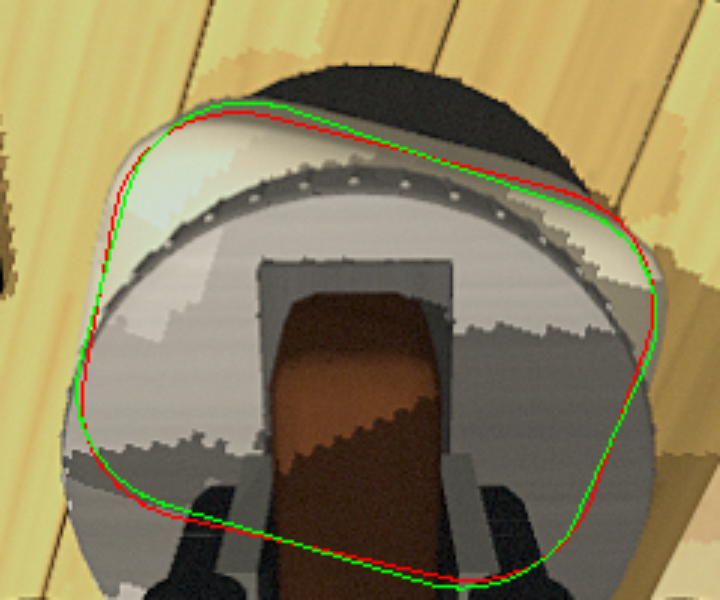

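Emit:
{"api": "apply_moves", "payload": {"steps": [{"hand": 0, "xyz": [0, 0, 0.01], "delta_rot": [0, 0, 0.02]}, {"hand": 0, "xyz": [0, 0, 0.02], "delta_rot": [0, 0, 0.04]}, {"hand": 0, "xyz": [0, 0, 0.02], "delta_rot": [0, 0, 0.06]}, {"hand": 0, "xyz": [0, 0, 0.02], "delta_rot": [0, 0, 0.06]}]}}

```text
clock: 14.67
position: [519.2, -63.0, 198.1]
ee_rot: [-0.133, 0.991, -0.0, 0.001]
contact_force: [-0.0, -0.4, 4.6]
gripper_width: 21.0
```

```bash
python3 - <<'E'
from h import *
plan(518.6,-62.5,200,195); get_image('top'); plan(518.6,-62.5,200,195); get_image('top'); plan(518.6,-62.5,200,195)
E
```

```text
now [519.2 -63.  198.1] phi 195.34 F [-0.  -0.4  4.6] T [-0.22  0.04  0.18] w 21.0 t 14.67 tilt [ 1.3e-03 -3.0e-04 -1.0e+00]
shift cm [ 0.05  0.06 -0.19] rot [-0.0006  0.0012  0.0059]
now [519.2 -63.  198.1] phi 195.34 F [ 1.6 -1.1  5.2] T [-0.19  0.07  0.13] w 21.2 t 14.72 tilt [ 1.3e-03 -1.0e-04 -1.0e+00]
shift cm [ 0.04  0.06 -0.2 ] rot [-0.0005  0.0012  0.0059]
now [519.2 -63.  198.1] phi 195.34 F [ 0.4 -1.1  4.7] T [-0.24  0.05  0.2 ] w 21.1 t 14.77 tilt [ 1.4e-03 -1.0e-04 -1.0e+00]
shift cm [ 0.05  0.06 -0.19] rot [-0.0005  0.0013  0.0059]
```

Emit:
{"api": "apply_moves", "payload": {"steps": [{"hand": 0.5, "xyz": [0, 0, 0], "delta_rot": [0, 0, 0]}, {"hand": 0.5, "xyz": [0, 0, 0], "delta_rot": [0, 0, 0]}, {"hand": 0.5, "xyz": [0, 0, 0], "delta_rot": [0, 0, 0]}, {"hand": 0.5, "xyz": [0, 0, 0], "delta_rot": [0, 0, 0]}, {"hand": 0.5, "xyz": [0, 0, -0.5], "delta_rot": [0, 0, 0]}, {"hand": 0.7, "xyz": [0, 0, -1.5], "delta_rot": [0, 0, 0]}, {"hand": 0.7, "xyz": [0, 0, -3.5], "delta_rot": [0, 0, 0]}, {"hand": 0.7, "xyz": [0, 0, -6], "delta_rot": [0, 0, 0]}, {"hand": 0.7, "xyz": [0, 0, -8], "delta_rot": [0, 0, 0]}, {"hand": 0.7, "xyz": [0, 0, -8], "delta_rot": [0, 0, 0]}, {"hand": 0.7, "xyz": [0, 0, -8], "delta_rot": [0, 0, 0]}]}}

```text
clock: 15.68
position: [519.3, -62.8, 279.6]
ee_rot: [-0.134, 0.991, 0.0, 0.002]
contact_force: [-1.3, -0.6, -0.4]
gripper_width: 59.8
```

```bash
python3 - <<'E'
from h import *
plan(518.6,-62.5,280,195)
p=get_image('wrist')
x,y=519,-62.8
f=p['frame'].copy()
for r in nets.pinpoint(p,'lid')+nets.pinpoint(p,'lid_grip'): print(np.round(r['xyz'],1),r['confidence'])
t=np.radians(105);u=np.array([np.cos(t),np.sin(t)]);w=np.array([-u[1],u[0]]); zo=147.3
for z in (zo+59,zo+23):
    P=[[*(np.array([x,y])+sx*35*u+sy*11*w),z] for sx,sy in ((1,1),(1,-1),(-1,-1),(-1,1))]
    cv2.polylines(f,[np.round(project(p,P)*8).astype(int)],True,(0,255,0),1,shift=3)
th=np.linspace(0,2*np.pi,60)
cv2.polylines(f,[np.round(project(p,np.c_[x+50*np.cos(th),y+50*np.sin(th),0*th+zo+23])*8).astype(int)],True,(255,0,0),1,shift=3)
cv2.imwrite('pics/w8.png',cv2.resize(f,(768,576)))
E
```

```text
now [519.3 -62.8 279.6] phi 195.35 F [-1.3 -0.6 -0.4] T [-0.03  0.01 -0.03] w 59.8 t 15.68 tilt [ 4.1e-03  8.0e-04 -1.0e+00]
shift cm [ 0.06  0.05 -0.04] rot [-0.0003  0.0042  0.0061]
[520.6 -67.5 148.3] 0.58
[648.3 -73.2  59.7] 0.47
[518.4 -64.9 185.1] 0.91
```

View pics/w8.png

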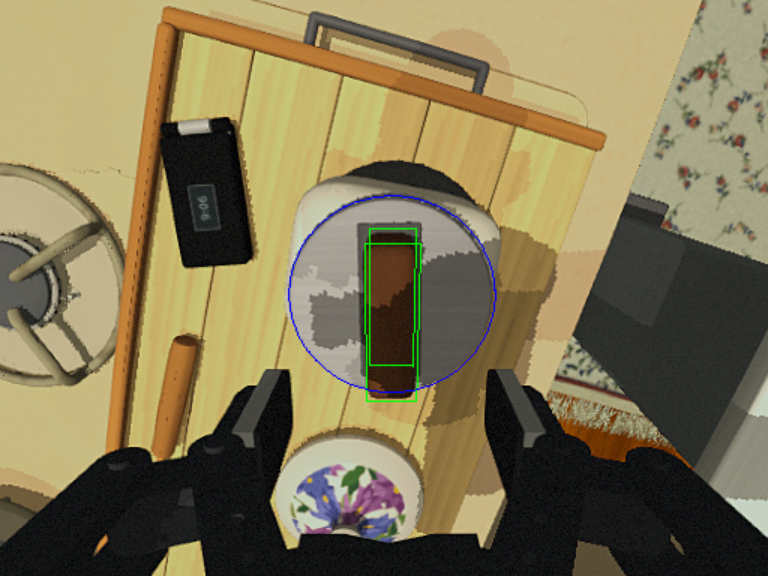

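Emit:
{"api": "apply_moves", "payload": {"steps": [{"hand": 0.7, "xyz": [0, 0, -3], "delta_rot": [0, 0, 0]}, {"hand": 0.7, "xyz": [3, 3, -4], "delta_rot": [0, 0, 0]}, {"hand": 0.7, "xyz": [6, 6, -4], "delta_rot": [0, 0, 0]}, {"hand": 0.7, "xyz": [6, 10, -4], "delta_rot": [0, 0, 0]}, {"hand": 0.7, "xyz": [6, 14, -4], "delta_rot": [0, 0, 0]}, {"hand": 0.7, "xyz": [6, 18, -4], "delta_rot": [0, 0, 0]}, {"hand": 0.7, "xyz": [6, 22, -4], "delta_rot": [0, 0, 0]}, {"hand": 0.7, "xyz": [6, 26, -4], "delta_rot": [0, 0, 0]}, {"hand": 0.7, "xyz": [6, 30, -4], "delta_rot": [0, 0, 0]}, {"hand": 0.7, "xyz": [6, 30, -4], "delta_rot": [0, 0, 0]}, {"hand": 0.7, "xyz": [6, 30, -4], "delta_rot": [0, 0, 0]}]}}

```text
clock: 16.75
position: [380.5, 212.0, 316.5]
ee_rot: [-0.136, 0.991, -0.001, -0.001]
contact_force: [0.2, 0.1, -1.1]
gripper_width: 59.7
```

```bash
python3 - <<'E'
from h import *
plan(518.6,-62.5,280,195)
for n in ('top','side'):
  p=look('f_'+n,n)
  for l in ('jar','lid','lid_grip','phone','spoon'):
    for r in nets.pinpoint(p,l)[:2]: print(n,l,np.round(r['xyz'],1),round(r['confidence'],2))
  cv2.imwrite(f'pics/fo_{n}.png',np.hstack([ortho(p,519,-63,170,65,3),ortho(p,519,-63,206,65,3)]))
E
```

```text
now [380.5 212.  316.5] phi 195.6 F [ 0.2  0.1 -1.1] T [-0.05 -0.05  0.02] w 59.7 t 16.75 tilt [-0.0018 -0.0019 -1.    ]
shift cm [ -5.93 -30.15   3.68] rot [-0.0014 -0.0022  0.0104]
top jar [519.6 -64.1  64.2] 0.98
top lid [520.1 -61.6 152.2] 0.86
top lid_grip [518.7 -57.7 186.6] 0.8
top phone [648.4 -69.6  58.7] 0.57
side jar [521.6 -64.   63.7] 0.73
side lid [519.8 -59.6 152.6] 0.78
side lid_grip [515.5 -57.6 188.2] 0.65
side phone [648.1 -70.3  61.5] 0.73
side spoon [642.9 130.8  60.3] 0.84
```

View pics/f_side.png

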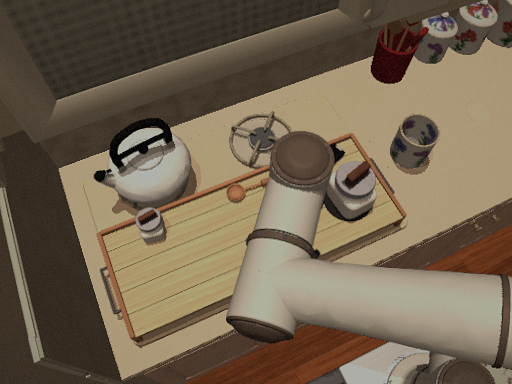

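View pics/fo_top.png

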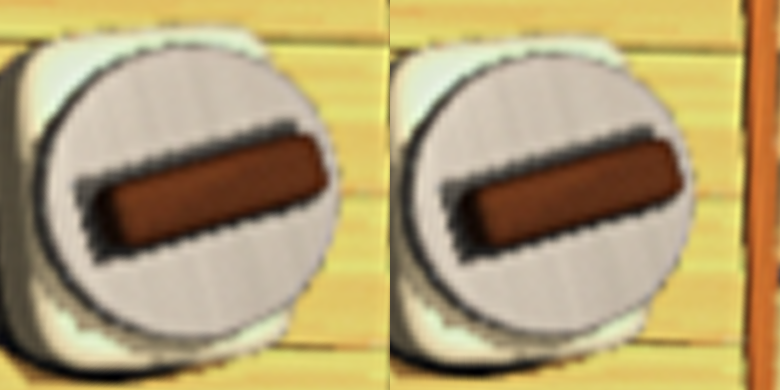

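```bash
python3 -c "
from h import *
print(workorder.job_done())"
```

```text
the job is handed in; nothing more can be done
None
```

The jar is closed: I set the lid on with its bar along the jar's long sides, turned it clockwise about 80°, let go and moved the arm well clear before handing in. The clock was just under 17 s.

- **Seating:** the lid passed the gaps without contact and rested at the expected height, about 12 mm lower than if it had been set on wrongly.
- **Tightness:** it sank about 1.8 mm while turning. The bar measures about 80° from the jar's long sides, so it stops short of straight across.
- **Surroundings:** in the wrist view before release the jar still lay on its earlier outline. The last side and top views put it, and the phone, within a few mm of where they were. The last side view shows the spoon in place, partly hidden by the arm. No force reading went above about 5 N.

Two checks were less clear:

- **Wrist torque:** it read −0.28 N m at 66°, and about 0.2 N m at 80°, where 0.3 N m (a third more or less) was expected. I relied on the angle and the sinking instead.
- **Lid position:** the networks' last lid positions scattered by up to about 5 mm from the fitted one. I trusted the outline overlay, which matched closely.

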